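# Load a metal bar under the spring hold-down of a saw jig

## Task

Load the dark metal bar into the saw jig without gripping or lifting it: press the jig's long paddle down with one fingertip to raise the spring-closed hold-down flap, and keep it pressed while the other fingertip pushes the bar by its free end along its channel, under the flap, until it meets the end stop. Then let go, so that the flap springs down and clamps the bar. Leave the other tools lying on the table where they are.

Things in the scene. Friction and masses are not known exactly. Their poses are not given: they have to be found in the camera images.
- jig: Saw jig fixed to the table, a plywood board 12 mm thick with a channel for the bar on top. Origin on the table under the channel's centre line; +x is the direction in which the bar is pushed, z up. Board x = -185 to 165, y = -47 to 31 mm. Channel floor z = 12 mm. Fences 7 mm high, 23 mm apart, only from x = -50 to 150 mm: behind them a fingertip has room to stand behind the bar's tail.
- stop_face (a point): Foot of the end stop's face on the channel floor, at jig x = 150, y = 0, z = 12 mm. The stop is an aluminium block 18 mm high across the channel. The bar is home when its nose touches it.
- rocker (a joint): Angle of the aluminium rocker on its shaft (8 mm thick, along jig x at y = -34, z = 30 mm; bearings 38 mm high over the table): 0 = flap shut, 0.55 = fully open, hard limit. A spring shuts it; about 3 N down on the paddle's middle holds it fully open. Above about 0.3 the bar passes under the flap; sprung down on the bar it reads about 0.2.
- paddle_mid (a point): Middle of the top of the paddle, a plate on the rocker's -y side: jig x = -185 to -40 mm, 11 to 77 mm out from the shaft; this point is 45 mm out. Flap shut: it slopes up away from the shaft, outer edge 57, middle 41 mm over the table. Pressed fully down (angle 0.55) it lies level, y = -45 to -111 mm, top 15 mm over the table, 3 mm over the channel floor; a fingertip can slide along it.
- flap_lip (a point): Middle of the lower edge of the hold-down flap's front lip. The flap, on the rocker's +y side, lies across the channel at jig x = 104 to 141 mm. Shut, its turned-down lips hang to 5 mm over the channel floor and block the bar, which cannot push them open. It moves with the rocker.
- bar_tail (a point): Centre of the free end face of the dark metal bar, the end to push. The bar is straight, 210 x 21 x 10 mm, 0.08 to 0.17 kg, lying loose and flat on the channel floor, its other end between the fences 55 to 80 mm short of the stop.
- bar_nose (a point): Centre of the dark bar's leading end face, 5 mm over its underside; this end goes under the flap to the stop.
- glass_cutter: Bystander: green pencil-shaped glass cutter, 142 x 14 x 14 mm, lying on the robot's side of the jig. Origin at its underside's centre, long axis y.
- foil_roll1: Bystander: flat copper-coloured roll of foil tape, 62 mm across, 8 mm high, lying beyond the end stop. Origin at its underside's centre.
- side_cutters: Bystander: blue-handled cutters, 56 x 145 x 13 mm, lying on the far side of the jig towards its stop end. Origin at its underside's centre, long axis y.
Things that resemble listed ones, but are neither listed nor needed, are in the scene too. What is shaped like the part that bears bar_tail but brown is not meant.

How it is judged:
On the way, in this order (a step that is already met when the one before it is completed fails the run):
1. a finger presses the paddle and the flap is open, with the bar still short of it (value of joint rocker above 0.33 rad and contact force between the fingers and rocker above 0.3 N and x of bar_nose in the frame of jig below 0.104 m), for 0.1 s.
2. one finger holds the flap open while a finger pushes the bar under it (value of joint rocker above 0.28 rad and contact force between the fingers and rocker above 0.3 N and x of bar_nose in the frame of jig above 0.112 m and contact force between the fingers and came_bar above 0.05 N), for 0.05 s.
At the end, for the whole second after the job is handed in: The bar lies flat in the channel at rest with its leading end within 3 mm of the end stop, and the flap has sprung down onto it (rocker between 0.12 and 0.28 rad, pressing on the bar with more than 0.5 N) (x of bar_nose in the frame of jig between 0.147 and 0.153 m and z of each of bar_nose, bar_tail in the frame of jig below 0.021 m and value of joint rocker between 0.12 and 0.28 rad and contact force between rocker and came_bar above 0.5 N and linear speed of came_bar below 0.01 m/s); the robot touches nothing.
It fails at once if the bar is lifted (an end more than 10 mm off the channel floor) (z of any of bar_nose, bar_tail in the frame of jig above 0.027 m).
It fails at once if a bystander (glass cutter, foil roll, side cutters) is shifted by more than 15 mm (distance of any of glass_cutter, foil_roll1, side_cutters from where it was at the start of the episode above 0.015 m).
It also fails if it takes over 45 s, if anything falls off the work surface, if the arm or the gripper's body presses on something with over 40 N, if the wrist force passes 120 N, or if a joint passes its speed limit or range.

## Robot

A 7-joint arm with a two-finger parallel gripper is mounted at the origin on a cart in front of the work surface, level with it; the furniture and walls round the work are solid. World frame = base frame: x ahead of the robot, y to its left, z up, the work surface at z = 0. Lengths are in m, angles in rad, forces in N, time in s.
With the tool pointing down it reaches from about 0.425 to 0.875 m from the base axis. Payload 4.7 kg.
Tool frame: the origin (TCP) lies at the very end of the fingers, on their centre line; the grasp point (between the pads) lies 19 mm behind it; z points along the fingers, y is the line along which they close (so a half turn about z gives the same grasp; the last joint's range is limited). The gripper opens to 85 mm and grips with 20 to 120 N. Pads are 22 mm wide; open, the fingers measure 114 mm over their backs; the gripper's body (76 mm by 85 mm) begins 54 mm behind the grasp point. The pads swing forward as they close: fully open they stand 13 mm farther back than shut.
Start: joints at [1.241, 0.321, -0.07, 1.45, 0.023, 1.371, -0.057], TCP at [0.219, -0.612, 0.231] pointing down, gripper open.
Joint ranges: [-2.86, 2.86], [-0.3, 2.09], [-1.38, 1.24], [0.06, 2.45], [-1.56, 4.7], [0.09, 2.05], [-2.69, 2.69]. Speed limits (rad/s): [2.57, 2.57, 3.14, 3.14, 3.14, 3.14, 3.14].

## Interface

Orientations are given as a unit quaternion [x, y, z, w].
In Python, from plant import env gives the robot as it stands. The module is installed in compiled form; this text tells all that it offers.
- The arm moves only by the tool arm_command, never from a script. Its argument "steps" is a list of rows, each a list of 2 entries, a list of its own where there are three numbers: the shift along the tool's x, y, z as a fraction of full scale, then the turn about the tool's z as a fraction of full scale. In form: [[[x, y, z], yaw], ...]. A call has 1 to 8 rows; each row shifts and turns the commanded pose from where the row before left it, along the tool's axes as they then stand; what a row does not reach is not made up. Full scale, the value 1, is 500 mm for a shift and 60 degrees for a turn. A row lasts 1/10 s, in which the tool goes at most 50 mm and 8.59 degrees, less where a joint would pass 70% of its speed; a pose out of reach is approached as far as the arm can. A call with a number of a shift or a turn outside -1 to 1 is refused whole. A call with a gripper value outside its range is refused whole. "claw" is the closure, from 0 (fully open) to 1 (shut), set as the call begins (left out, the last holds). The fingers move at their own pace and stop on an object; the grip force is fixed at half the most. Time passes only in rows, so rows that do not move let the fingers close. It gives the time, the measured TCP pose, the force, the opening and the grip force at its end, in the units of the state.
- env.read_state(): the state, without advancing time (a new reading comes with each control period).
- env.read_camera(name): name is "side" or "top" or "wrist"; returns the picture (420x560x3 uint8, red, green, blue); there is no depth.
- env.camera_info(name): a dict with "vfov" (degrees; the focal length in pixels is half the picture's height over the tangent of half this angle, whatever the lens; pixels are square), "cx", "cy" (the principal point, pixels), "R" (3x3) and "t" (3): a world point X has camera coordinates R X + t. Camera axes: x right, y down, z forward; pixel columns grow to the right and rows downward; lengths in m; the calibration is good to about 2 mm. A picture is of the moment at which its call begins: read the wrist's pose just before it. camera_info takes no time and is no camera call; for the wrist camera it gives the pose at the moment of the call.
- env.finish_job(): hands the job in; it is judged then, once.
The state is a dict: "t": time; "joints": joint angles; "qd": joint speeds; "joint_torque": joint torques, N m; "eef_pos": TCP position; "orientation": TCP orientation; "wrist_force": force on the tool from outside, world axes, zero at the start; "torque": the same for the moment, N m; "gripper_width": finger opening in m; "grip_force": force on a finger pad.
Only numpy, scipy, OpenCV 4.12 (cv2) and the standard library are available. Lean on these libraries where they do the work, as an engineer would, in place of code of your own. Each camera call takes 0.05 s, during which the arm holds its last target. There are 200 camera calls.

## Working session

There is one attempt and no reset: what is moved stays moved. The work goes in short steps, Python scripts to look and compute and a tool call to move; the robot and the scene stay as the last step left them, time stands still between calls to the robot, and variables do not carry over. Pictures are saved under pics/ and viewed, at most 10 in all, crops included, and the job is handed in when it is done.

Besides the shell and the picture viewer there is one more tool, called after "Call:" by a JSON object that holds its "method" and its "body". arm_command: Moves the arm, as the interface text tells. Its arguments: {"type":"object","properties":{"steps":{"type":"array","items":{"type":"array"}},"claw":{"type":"number"}},"required":["steps"]}

```bash
mkdir -p pics
python3 - <<'E'
from plant import env
import cv2
s=env.read_state()
print({k:s[k] for k in('t','eef_pos','orientation','gripper_width')})
for n in('top','side'):
    im=env.read_camera(n); cv2.imwrite(f'pics/{n}0.png',im[:,:,::-1]); i=env.camera_info(n); print(n,i)
E
```

```text
{'t': 0.0, 'eef_pos': array([ 0.21886252, -0.61148022,  0.23020765]), 'orientation': array([ 9.85262926e-01,  1.71044029e-01, -1.97592286e-04, -9.31187912e-04]), 'gripper_width': 0.08561849644448948}
top {'vfov': 57.93257621299449, 'cx': 281.10180843842073, 'cy': 206.46838555035808, 'R': array([[-7.06066370e-02, -9.97504223e-01, -1.68329968e-04],
       [-9.72239016e-01,  6.88560201e-02, -2.23629479e-01],
       [ 2.23082940e-01, -1.56260685e-02, -9.74674216e-01]]), 't': array([-0.12426159,  0.59200302,  0.97059408])}
side {'vfov': 45.53887453244476, 'cx': 273.5183536358987, 'cy': 214.15922450207083, 'R': array([[ 0.95107102, -0.3088983 , -0.00676445],
       [-0.19119126, -0.57118077, -0.79824709],
       [ 0.24271345,  0.76048298, -0.60229214]]), 't': array([-0.60971718,  0.08192054,  1.31163471])}
```

View pics/top0.png

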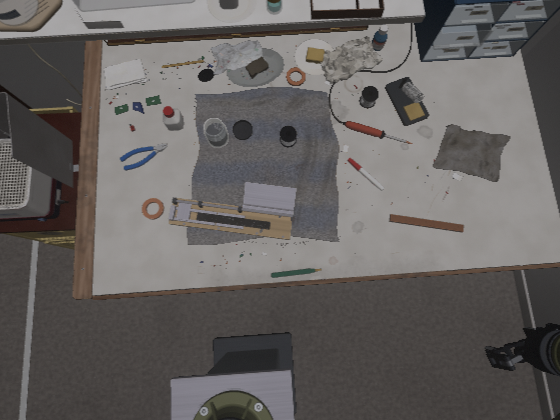

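View pics/side0.png

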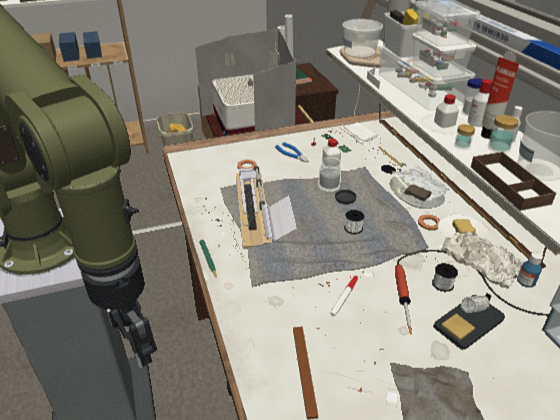

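The top view shows the jig at about (230,215). Its stop is at the left (180,210), the bar at (195–270,218–226), and the paddle on the far side at (270,198). The brown decoy is at (425,223).

Run:
```python
import cv2
a=cv2.imread('pics/top0.png')[170:250,160:305]; a=cv2.resize(a,None,fx=5.5,fy=5.5,interpolation=cv2.INTER_CUBIC); cv2.imwrite('pics/topc.png',a)
a=cv2.imread('pics/side0.png')[150:255,215:315]; a=cv2.resize(a,None,fx=5.7,fy=5.7,interpolation=cv2.INTER_CUBIC); cv2.imwrite('pics/sidec.png',a)
```

```text
(no output)
```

View pics/topc.png

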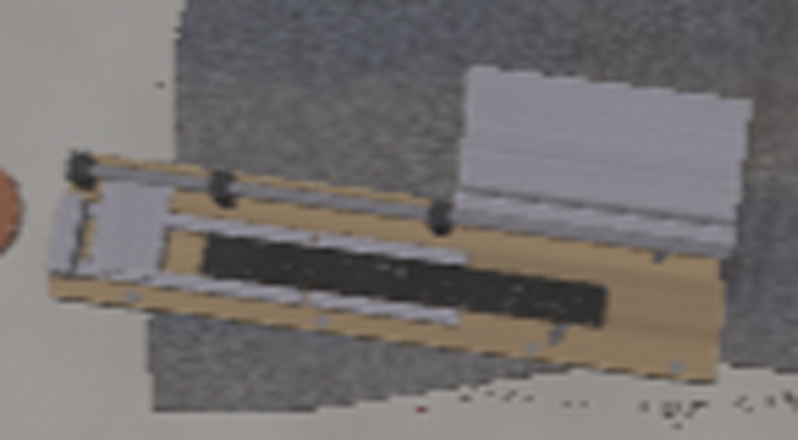

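View pics/sidec.png

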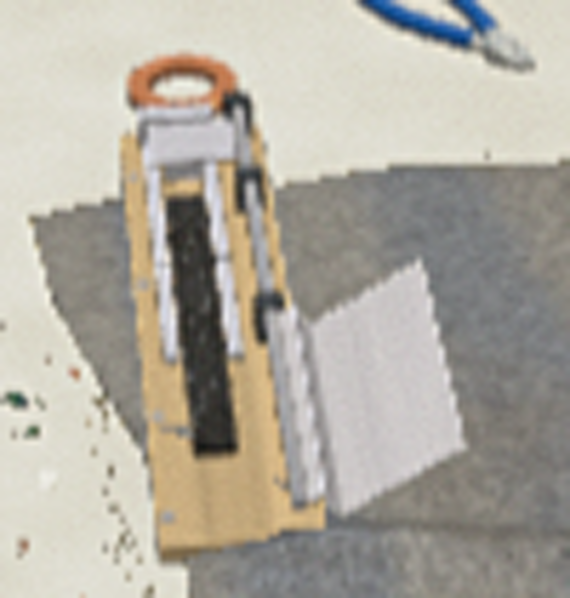

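The crops give board corners (50,298), (715,382) and (725,258), and bar-top corners (606,285), (602,327), (205,235) and (203,275) in the top crop. In the side crop, the board corners are (160,556) and (325,527).

```bash
cat > h.py <<'E'
from plant import env
import numpy as np
def ray(n,px,z):
    i=env.camera_info(n);R,t=i['R'],i['t'];f=210/np.tan(np.radians(i['vfov']/2))
    d=R.T@np.array([(px[0]-i['cx'])/f,(px[1]-i['cy'])/f,1]);c=-R.T@t
    return c+d*(z-c[2])/d[2]
def top(u,v,z):return ray('top',(160+(u+.5)/5.5-.5,170+(v+.5)/5.5-.5),z)
def side(u,v,z):return ray('side',(215+(u+.5)/5.7-.5,150+(v+.5)/5.7-.5),z)
E
python3 - <<'E'
from h import *
from scipy.spatial.transform import Rotation as Ro
L=[('T',50,298,.012,165,31),('T',715,382,.012,-185,31),('S',160,550,.012,-185,31),('S',325,522,.012,-185,-47),('S',160,556,.006,-185,31)]
L+=[('T',735,246,.03,-185,-34)]
P=[];Q=[]
for c,u,v,z,x,y in L:
    p=(top if c=='T' else side)(u,v,z)[:2];P.append(p);Q.append((x/1e3,y/1e3));print(c,x,y,p.round(4))
P=np.array(P);Q=np.array(Q)
R,_=Ro.align_vectors(np.c_[P-P.mean(0),0*P[:,0]],np.c_[Q-Q.mean(0),0*Q[:,0]])
M=R.as_matrix()[:2,:2];o=P.mean(0)-M@Q.mean(0)
print('yaw',np.degrees(np.arctan2(M[1,0],M[0,0])),'o',o,'res',(P-(Q@M.T+o)).round(4).tolist())
for n,f,u,v,z in [('tail',top,606,285,.022),('tail',top,602,327,.022),('nose',top,205,235,.022),('nose',top,203,275,.022),('tailS',side,197,452,.02),('tailS',side,237,452,.02),('noseS',side,168,198,.022),('noseS',side,203,198,.022),('padT',top,472,68,.057),('padT',top,752,100,.057),('stopT',top,80,200,.03),('padS',side,465,447,.057),('padS',side,420,262,.057)]:
    p=f(u,v,z)[:2];print(n,p.round(4),((p-o)@M*1e3).round(1))
s=env.read_state();print(Ro.from_quat(s['orientation']).as_matrix().round(3))
E
```

```text
T 165 31 [0.5665 0.157 ]
T -185 31 [ 0.4984 -0.1839]
S -185 31 [ 0.4981 -0.1837]
S -185 -47 [ 0.5747 -0.1886]
S -185 31 [ 0.4986 -0.1809]
T -185 -34 [ 0.5651 -0.1989]
yaw 78.97272157252887 o [ 0.56482843 -0.00687225] res [[0.0005, -0.004], [-0.0007, -0.0014], [-0.0009, -0.0012], [-0.0009, 0.0088], [-0.0004, 0.0016], [0.0023, -0.0039]]
tail [ 0.551  -0.1314] [-124.9  -10.3]
tail [ 0.5293 -0.128 ] [-125.7   11.7]
nose [0.592  0.0739] [ 84.5 -11.2]
nose [0.5709 0.0754] [81.9  9.8]
tailS [ 0.5307 -0.1307] [-128.     9.8]
tailS [ 0.5484 -0.1366] [-130.4   -8.7]
noseS [0.5736 0.0769] [83.9  7.4]
noseS [0.591 0.071] [ 81.5 -10.8]
padT [ 0.6615 -0.0711] [ -44.5 -107.1]
padT [ 0.6345 -0.2121] [-188.1 -107.6]
stopT [0.6131 0.1362] [149.6 -20.1]
padS [ 0.6338 -0.21  ] [-186.2 -106.6]
padS [ 0.6625 -0.0677] [ -41.  -107.5]
[[ 0.941  0.337 -0.001]
 [ 0.337 -0.941  0.002]
 [-0.    -0.002 -1.   ]]
```

Call:
{"method": "arm_command", "body": {"steps": [[[0.077,-0.047,0],-0.141],[[0.083,-0.035,0],-0.141],[[0.087,-0.023,0],-0.141],[[0.09,-0.01,0],-0.141],[[0.09,0.004,0],-0.141],[[0.088,0.017,0],-0.141],[[0.085,0.03,0],-0.141],[[0.08,0.042,0],0]], "claw": 0.15}}

```text
t: 0.9
eef_pos: [0.4458, -0.3296, 0.2311]
orientation: [0.771, 0.637, -0.0, -0.0]
wrist_force: [0.1, 0.8, -0.2]
gripper_width: 0.0728
grip_force: 0.0
```

Call:
{"method": "arm_command", "body": {"steps": [[[0.063,0.033,0.046],0],[[0.063,0.033,0.046],0],[[0.063,0.033,0.046],0],[[0.063,0.033,0.046],0],[[0.063,0.033,0.046],0],[[0.063,0.033,0.046],0],[[0,0,0],0],[[0,0,0],0]]}}

```text
t: 1.7
eef_pos: [0.5782, -0.1635, 0.0921]
orientation: [0.771, 0.637, -0.001, -0.001]
wrist_force: [0.1, 0.1, 0.6]
gripper_width: 0.0727
grip_force: 0.0
```

Run:
```python
from h import *
import cv2
s=env.read_state();p=s['eef_pos'];print(p,s['gripper_width'],s['wrist_force'])
c,d=np.cos(np.radians(79)),np.sin(np.radians(79));o=np.array([.565,-.007]);q=p[:2]-o
print('jig',q@[c,d],q@[-d,c])
im=env.read_camera('wrist');cv2.imwrite('pics/w1.png',im[:,:,::-1])
```

```text
[ 0.57822329 -0.16345442  0.09208854] 0.07274446250203347 [0.14051534 0.12682314 0.64167366]
jig -0.15105679135750244 -0.04283325296333607
```

View pics/w1.png

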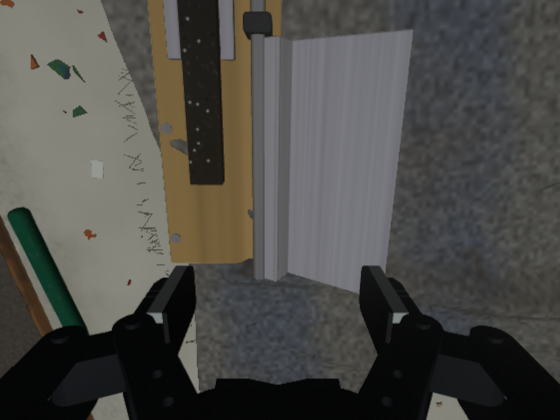

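The wrist view shows the left fingertip at about (180,275) and the right at (375,280). The bar tail centre is at (207,184), and the paddle is under the right finger, with its near edge at (285–385, 270–295).

Run:
```python
from h import *
c,d=np.cos(np.radians(79)),np.sin(np.radians(79));o=np.array([.565,-.007])
for u,v,z in [(191,184,.022),(224,184,.022),(172,263,.012),(250,263,.012),(386,294,.057),(412,31,.057),(180,25,.022),(216,25,.022)]:
    p=ray('wrist',(u,v),z)[:2];q=p-o;print(u,v,p.round(4),(q@[c,d]).round(4),(q@[-d,c]).round(4))
i=env.camera_info('wrist');f=210/np.tan(np.radians(i['vfov']/2))
s=env.read_state()
for z in(.092,.102):
  for y in(.0364,-.0364):
    for x in (-.011,.011):
      X=s['eef_pos']*[1,1,0]+[0,0,z]+np.r_[c,d,0]*x+np.r_[-d,c,0]*y
      k=i['R']@X+i['t'];print(z,y,x,(k[:2]/k[2]*f+[i['cx'],i['cy']]).round())
```

```text
191 184 [ 0.5298 -0.1281] -0.1256 0.0115
224 184 [ 0.5503 -0.1321] -0.1256 -0.0095
172 263 [ 0.498  -0.1833] -0.1859 0.0322
250 263 [ 0.5527 -0.1941] -0.186 -0.0237
386 294 [ 0.6351 -0.2079] -0.1838 -0.1071
412 31 [ 0.6607 -0.0709] -0.0445 -0.1062
180 25 [ 0.5479 -0.0395] -0.0351 0.0106
216 25 [ 0.5675 -0.0433] -0.0352 -0.0094
0.092 0.0364 -0.011 [200. 297.]
0.092 0.0364 0.011 [197. 254.]
0.092 -0.0364 -0.011 [354. 297.]
0.092 -0.0364 0.011 [357. 254.]
0.102 0.0364 -0.011 [195. 309.]
0.102 0.0364 0.011 [192. 264.]
0.102 -0.0364 -0.011 [359. 309.]
0.102 -0.0364 0.011 [363. 264.]
```

Call:
{"method": "arm_command", "body": {"steps": [[[0,0,0.04],0],[[0,0,0.04],0],[[0,0,0.03],0],[[0,0,0.02],0],[[0,0,0.02],0],[[0,0,0],0]]}}

```text
t: 2.35
eef_pos: [0.5779, -0.1654, 0.0175]
orientation: [0.772, 0.635, -0.001, -0.0]
wrist_force: [-1.9, -0.5, 1.6]
gripper_width: 0.0728
grip_force: 1.0
```

Call:
{"method": "arm_command", "body": {"steps": [[[0,0,0.008],0],[[0,0,0.008],0],[[0,0,0],0]]}}

```text
t: 2.65
eef_pos: [0.5788, -0.1648, 0.0102]
orientation: [0.772, 0.636, 0.0, 0.0]
wrist_force: [-1.1, -0.4, 2.4]
gripper_width: 0.0722
grip_force: 1.2
```

Call:
{"method": "arm_command", "body": {"steps": [[[0,0,0.004],0],[[0,0,0.004],0],[[0,0,0],0]]}}

```text
t: 2.95
eef_pos: [0.5786, -0.1646, 0.0065]
orientation: [0.772, 0.636, -0.0, -0.0]
wrist_force: [-2.3, -0.6, 3.9]
gripper_width: 0.0725
grip_force: 1.9
```

Run:
```python
from h import *
import cv2
a=env.read_camera('side')[150:255,215:315,::-1]
b=env.read_camera('wrist')[:,:,::-1]
a=cv2.resize(a,(400,420),interpolation=cv2.INTER_CUBIC);b=cv2.resize(b[:,100:500],(400,420))
cv2.imwrite('pics/c2.png',np.hstack([a,b]))
```

```text
(no output)
```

View pics/c2.png

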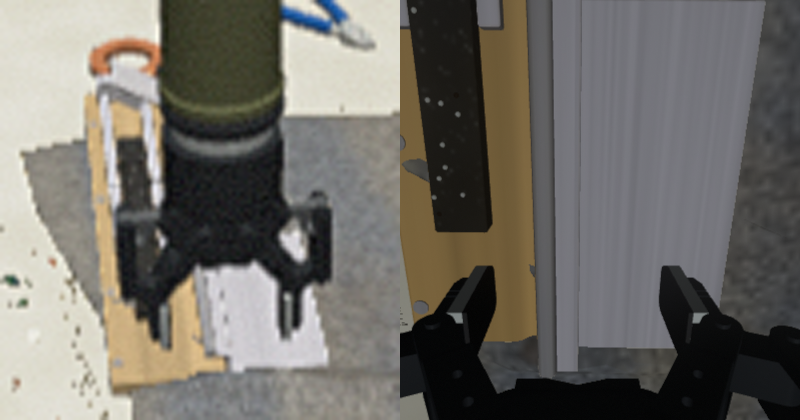

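The flap is raised in the side view. In the wrist view, the left finger (475,300) stands behind the bar tail (462,228) and the right finger is on the flat paddle.

Call:
{"method": "arm_command", "body": {"steps": [[[0,0,0.003],0],[[0.016,0,0],0],[[0.016,0,0],0],[[0.016,0,0],0],[[0.016,0,0],0],[[0,0,0],0]]}}

```text
t: 3.65
eef_pos: [0.5869, -0.1343, 0.0062]
orientation: [0.772, 0.636, 0.001, 0.002]
wrist_force: [0.1, -1.3, 5.8]
gripper_width: 0.0722
grip_force: 3.0
```

Call:
{"method": "arm_command", "body": {"steps": [[[0.016,0,0],0],[[0.016,0,0],0],[[0.016,0,0],0],[[0.016,0,0],0],[[0,0,0],0]]}}

```text
t: 4.15
eef_pos: [0.5931, -0.1028, 0.0062]
orientation: [0.772, 0.636, 0.001, 0.002]
wrist_force: [0.4, -1.2, 6.8]
gripper_width: 0.073
grip_force: 3.1
```

Run:
```python
from h import *
import cv2
c,d=np.cos(np.radians(79)),np.sin(np.radians(79));o=np.array([.565,-.007])
s=env.read_state();q=s['eef_pos'][:2]-o;print((q@[c,d]),(q@[-d,c]),s['wrist_force'])
a=env.read_camera('side')[150:255,215:315,::-1]
b=env.read_camera('wrist')[:,:,::-1]
a=cv2.resize(a,(400,420),interpolation=cv2.INTER_CUBIC);b=cv2.resize(b[:,100:500],(400,420))
cv2.imwrite('pics/c3.png',np.hstack([a,b]))
```

```text
-0.08871859876249887 -0.04586551396900092 [ 0.40535667 -1.15936986  6.79470227]
```

View pics/c3.png

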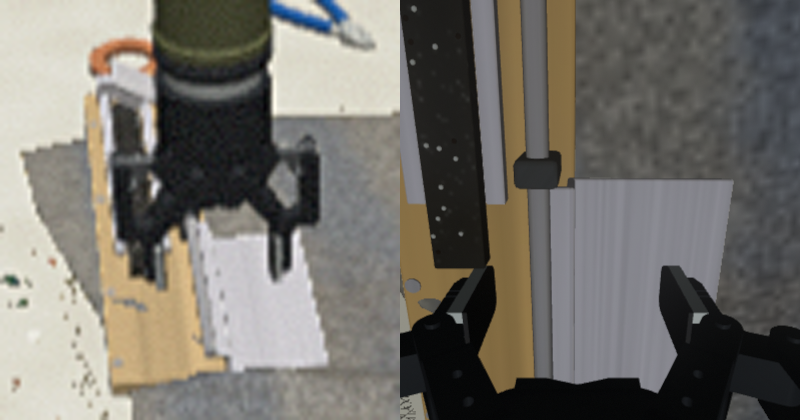

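The bar's tail now sits against the left finger (465,267), and its nose is under the raised flap. About 17 mm remain.

Call:
{"method": "arm_command", "body": {"steps": [[[0.012,0,0],0],[[0.012,0,0],0],[[0.006,0,0],0],[[0,0,0],0]]}}

```text
t: 4.65
eef_pos: [0.5958, -0.0892, 0.0062]
orientation: [0.772, 0.635, 0.001, 0.002]
wrist_force: [-0.3, -3.0, 7.5]
gripper_width: 0.0723
grip_force: 3.3
```

Call:
{"method": "arm_command", "body": {"steps": [[[0.004,0,0],0],[[0.004,0,0],0],[[0,0,0],0]]}}

```text
t: 4.95
eef_pos: [0.5964, -0.0863, 0.0062]
orientation: [0.773, 0.635, 0.0, 0.003]
wrist_force: [-0.1, -5.0, 7.5]
gripper_width: 0.0727
grip_force: 4.3
```

Call:
{"method": "arm_command", "body": {"steps": [[[0.004,0,0],0],[[0.004,0,0],0],[[0,0,0],0]]}}

```text
t: 5.25
eef_pos: [0.5964, -0.0862, 0.0062]
orientation: [0.773, 0.634, -0.002, 0.004]
wrist_force: [-2.9, -10.0, 7.7]
gripper_width: 0.0725
grip_force: 7.5
```

Call:
{"method": "arm_command", "body": {"steps": [[[-0.01,0,0],0],[[-0.01,0,0],0],[[-0.02,0,0],0],[[0,0,0],0],[[0,0,-0.02],0],[[0,0,-0.03],0],[[0,0,-0.06],0],[[0,0,-0.08],0]]}}

```text
t: 6.05
eef_pos: [0.5898, -0.0987, 0.0996]
orientation: [0.772, 0.636, -0.001, -0.002]
wrist_force: [0.6, -0.9, -0.4]
gripper_width: 0.0722
grip_force: 0.0
```

Call:
{"method": "arm_command", "body": {"steps": [[[-0.04,0,-0.08],0],[[-0.08,0,-0.05],0],[[-0.09,0,0],0],[[-0.09,0,0],0],[[-0.09,0,0],0],[[0,0,0],0],[[0,0,0],0]]}}

```text
t: 6.75
eef_pos: [0.5532, -0.2918, 0.1651]
orientation: [0.773, 0.634, 0.0, -0.0]
wrist_force: [0.4, 0.3, 0.3]
gripper_width: 0.0725
grip_force: 0.0
```

Run:
```python
from h import *
import cv2
s=env.read_state();print(s['t'],s['eef_pos'],s['wrist_force'])
a=env.read_camera('side')[150:255,215:315,::-1]
b=env.read_camera('top')[170:250,160:305,::-1]
cv2.imwrite('pics/c4.png',np.hstack([cv2.resize(a,(300,315),interpolation=cv2.INTER_CUBIC),cv2.resize(b,(500,315),interpolation=cv2.INTER_CUBIC)]))
```

```text
6.75 [ 0.55321687 -0.29176987  0.16510025] [0.39401331 0.2657617  0.34523374]
```

View pics/c4.png

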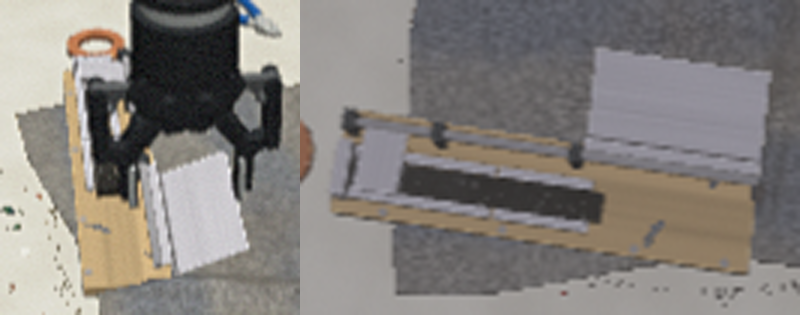

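In the top view the bar is under the shut flap with its tail at (602,207). I'll check that against the stop before handing in.

Run:
```python
from h import *
c,d=np.cos(np.radians(79)),np.sin(np.radians(79));o=np.array([.565,-.007])
for u,v in((604,191),(601,223)):
    p=ray('top',(160+(u-300)*.29-.4,170+v*80/315-.4),.022)[:2]-o;print(p@[c,d]+.21,p@[-d,c])
```

```text
0.14840277956410045 -0.011916048202627896
0.1475559010716831 0.0115291901775022
```

```bash
python3 -c "
from plant import env
print(env.finish_job())"
```

```text
the job is handed in; nothing more can be done
None
```

I handed the job in with the bar pushed in until it stopped dead, its nose measured at about 148 mm (the stop is at 150 mm, and I can measure to about 2 mm). The flap has sprung down over it and the arm is clear; the hand-in returned no verdict.

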